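# Fasten the extractor cover with its quarter-turn stud

### The arm

A 6-joint arm with a two-finger parallel gripper is mounted at the origin on a cart in front of the work surface, level with it; the furniture and walls round the work are solid. World frame = base frame: x ahead of the robot, y to its left, z up, the work surface at z = 0. Lengths are in m, angles in rad, forces in N, time in s.
With the tool pointing down it reaches from about 0.3 to 0.85 m from the base axis. Payload 5.4 kg.
Tool frame: the origin (TCP) lies midway between the tips of the shut fingers; the grasp point (between the pads) lies 19 mm behind it; z points along the fingers, y is the line along which they close (so a half turn about z gives the same grasp; the last joint's range is limited). The gripper opens to 85 mm and grips with 20 to 120 N. Pads are 22 mm wide; open, the fingers measure 114 mm over their backs; the gripper's body (76 mm by 85 mm) begins 54 mm behind the grasp point. The pads swing forward as they close: fully open they stand 13 mm farther back than shut.
Start: joints at [0.964, 0.158, 1.597, -0, 1.386, -0.21], TCP at [0.222, 0.53, 0.231] pointing down, gripper open.
Joint ranges: [-2.91, 2.91], [-0.94, 2.29], [0.18, 2.7], [-1.29, 4.43], [0.17, 2.64], [-3, 3]. Speed limits (rad/s): [2.57, 2.57, 3.14, 3.14, 3.14, 3.14].

### API

Orientations are given as a unit quaternion [x, y, z, w].
In Python, from bench import robot, viewer gives the robot as it stands.
- The arm moves only by the shell command python3 -m handwheel 'ROWS' [OPENING] [FORCE]. ROWS is JSON, a list of rows, each a list of 4 numbers: the shift along the world's x, y, z in m, then the turn about the world's z in rad. In form: [[tx, ty, tz, yaw], ...]. A call has 1 to 5 rows; each row shifts and turns the commanded pose from where the row before left it; what a row does not reach is not made up. A row lasts 1/8 s, in which the tool goes at most 62.5 mm and 10.7 degrees, less where a joint would pass 70% of its speed; a pose out of reach is approached as far as the arm can. A call with a gripper value outside its range is refused whole. OPENING is the closure, from 0 (fully open) to 1 (shut), set as the call begins (- or left out, the last holds). The fingers move at their own pace and stop on an object; FORCE is the grip in N (left out, the last holds). Time passes only in rows, so rows that do not move let the fingers close. It gives the time, the measured TCP pose, the force, the opening and the grip force at its end, in the units of the state.
- robot.get_obs(): the state, without advancing time (a new reading comes with each control period).
- viewer.grab_frame(name): name is "side" or "top"; returns a dict with "img" (384x512x3 uint8, red, green, blue), "mtx" (3x3 intrinsics, pixels), "rvec" (rotation vector, rad) and "tvec" (3), from world to camera coordinates, as OpenCV has them. Camera axes: x right, y down, z forward; pixel columns grow to the right and rows downward; lengths in m; the calibration is good to about 2 mm. A picture is of the moment at which its call begins. There is no depth.
- robot.finish_job(): hands the job in; it is judged then, once.
The state is a dict: "time_s": time; "joints": joint angles; "joint_vel": joint speeds; "joint_efforts": joint torques, N m; "position": TCP position; "tcp_rot": TCP orientation; "ft_force": force on the tool from outside, world axes, zero at the start; "wrist_torque": the same for the moment, N m; "finger_gap": finger opening in m; "grip_force": force on a finger pad.
Only numpy, scipy, OpenCV 4.12 (cv2) and the standard library are available. Lean on these libraries where they do the work, as an engineer would, in place of code of your own. Each camera call takes 0.05 s, during which the arm holds its last target. There are 200 camera calls.

### The job

Take the orange wing stud out of its grey parking ring and fasten the extractor's cover with it: put it into the keyed hole in the steel plate, press it down against the spring and turn it a quarter turn clockwise until its cross pin catches, then let go. Feel your way in and press gently, without bumping the extractor or the things around.

Things in the scene. Friction and masses are not known exactly. Their poses are not given: they have to be found in the camera images.
- wing (a point): Loose quarter-turn stud, 60 g, upright, same after half a turn. Point on its axis in the upper orange wing, to grip. z up, x along the wing, y across. Wing: bar 40 mm long (x), 12 thick (y), from 21 mm below this point to 11 above. Under it a black flange, 40 mm diameter, 5 thick, underside 26 mm below this point. Starts hanging by the flange in the parking ring, at any yaw
- pin (a point): Centre of the stud's steel cross pin, on the stud's axis, 38.5 mm below wing, same axes. Pin: 28 mm long (x), 6 wide (y), top 10 mm and bottom 15 mm below the flange's underside. Shaft above it: 14 mm diameter. Below it a cone narrows from 14 to 6 mm diameter over 5 mm; its tip is 46 mm below wing
- park_top (a point): Centre of the top face of the fixed grey parking ring: 56 mm outside, 35 mm bore, 30 mm tall
- well (a point): Centre of the 60 mm square well in the extractor's cover, at the cover's top face. z up, x along the keyed hole's slot. In it is clamped a steel plate, 48 mm square, 8 thick, that does not give way; its top lies 0 to 4 mm below this point and its keyed hole is off it by up to 4 mm in x and in y, new every time (no yaw error). Keyed hole: 16 mm square, with a slot along x 36 mm long, 9 wide
- catch (a point): Point 20 mm under well, same axes. Spring plunger: meets the stud's tip with the flange 10 mm above the plate (1 N), gives 7 N with the flange down on it. The pin can turn only with the flange under 2 mm above the plate, and only clockwise from above, wing from along x to along y (stops). There it rises into grooves 10 mm wide under the plate: caught, flange 5 mm above the plate
- extractor: Fixed low white extractor with grey cover, 170 mm (its x) by 200 mm (its y), 60 mm tall, with its steel receptacle plate; origin under its centre, on the worktop; axes as well
- tin: Food tin, 76 mm diameter, 58 mm tall, bystander; origin under its centre
- spice: Spice jar with black cap, 41 mm diameter, 105 mm tall, bystander; origin under its centre
- garlic: Garlic bulb, 50 mm, bystander; origin under its centre
There are look-alikes about, which are no part of the job. What is shaped like the part that bears wing but turquoise is not meant.

How it is judged:
On the way, in this order (a step that is already met when the one before it is completed fails the run):
1. the stud is lifted out of its ring (z of wing in the frame of park_top above 0.06 m), for 0.1 s.
2. the stud is pushed down in the keyed hole, flange no more than 3.5 mm above the cover, wing still along the slot (z of wing in the frame of well between 0.019 and 0.0295 m and horizontal distance between wing and well below 0.008 m and angle between the x axis of wing and the x axis of well, either way round below 0.45 rad), for 0.05 s.
At the end, for the whole second after the job is handed in: the stud stands upright (within 0.1 rad) in the receptacle, within 8 mm of the well's centre, wing across the slot within 0.2 rad, caught, its flange's underside between 1 mm below and 6.5 mm above the cover's top, at rest (z of wing in the frame of well between 0.025 and 0.0325 m and horizontal distance between wing and well below 0.008 m and angle between the x axis of wing and the y axis of well, either way round below 0.2 rad and angle between wing's own z axis and vertical below 0.1 rad and linear speed of stud below 0.01 m/s); the robot touches nothing.
It fails at once if the stud is forced against the extractor with more than 30 N (contact force between stud and extractor above 30 N).
It fails at once if the robot strikes the extractor with more than 20 N (contact force between the arm and extractor above 20 N).
It fails at once if a bystander is moved more than 20 mm (distance of any of tin, spice, garlic from where it was at the start of the episode above 0.02 m).
It also fails if it takes over 67 s, if anything falls off the work surface, if the arm or the gripper's body presses on something with over 40 N, if the wrist force passes 120 N, or if a joint passes its speed limit or range.

## Working session

There is one attempt and no reset: what is moved stays moved. The work goes in short steps, Python scripts to look and compute and a shell command to move; the robot and the scene stay as the last step left them, time stands still between calls to the robot, and variables do not carry over. Pictures are saved under pics/ and viewed, at most 10 in all, crops included, and the job is handed in when it is done.

```bash
mkdir -p pics; cat > h.py <<'E'
import cv2, numpy as np
from bench import robot, viewer
def grab(n,tag):
    f=viewer.grab_frame(n); cv2.imwrite(f'pics/{tag}.png',f['img'][:,:,::-1]); np.savez(f'pics/{tag}.npz',**{k:np.array(f[k]) for k in('img','mtx','rvec','tvec')}); return f
def px2w(tag,u,v,z):
    f=np.load(f'pics/{tag}.npz'); R=cv2.Rodrigues(f['rvec'])[0]; t=f['tvec'].ravel()
    d=R.T@np.linalg.inv(f['mtx'])@np.array([u,v,1.]); c=-R.T@t
    return c+d*(z-c[2])/d[2]
def w2px(tag,P):
    f=np.load(f'pics/{tag}.npz'); return cv2.projectPoints(np.array(P,float).reshape(-1,1,3),f['rvec'],f['tvec'],f['mtx'],None)[0].reshape(-1,2)
def crop(tag,u0,v0,u1,v1,s):
    i=cv2.imread(f'pics/{tag}.png')[v0:v1,u0:u1]; cv2.imwrite(f'pics/{tag}_c{u0}_{v0}.png',cv2.resize(i,None,fx=s,fy=s,interpolation=cv2.INTER_CUBIC))
E
python3 - <<'E'
from h import *
a=grab('top','t0');b=grab('side','s0')
for t in('t0','s0'):
    f=np.load(f'pics/{t}.npz');print(f['mtx'],-cv2.Rodrigues(f['rvec'])[0].T@f['tvec'].ravel())
import cv2
cv2.imwrite('pics/both.png',cv2.resize(np.vstack([a['img'],b['img']])[:,:,::-1],None,fx=.78,fy=.78))
print(robot.get_obs())
E
```

```text
[[380.47501026   0.         262.17796971]
 [  0.         380.47501026 193.52816564]
 [  0.           0.           1.        ]] [0.45394857 0.06371334 1.18632754]
[[445.73495974   0.         253.51609369]
 [  0.         445.73495974 194.62064215]
 [  0.           0.           1.        ]] [-0.08702622 -0.26236715  1.20063278]
{'time_s': 0.1, 'joints': array([ 9.63893151e-01,  1.58993366e-01,  1.59814275e+00, -6.30099991e-06,
        1.38619888e+00, -2.10126548e-01]), 'joint_vel': array([-0.00171475, -0.00307326, -0.00188446,  0.00117309,  0.00088291,
       -0.00099454]), 'joint_efforts': array([ 2.16531598e-04, -3.96988893e+01, -3.32339036e+01, -2.25378326e-04,
        4.17900956e-03, -1.50903196e-05]), 'position': array([0.22191823, 0.52984706, 0.23039299]), 'tcp_rot': array([ 1.97088869e-01,  9.80385240e-01, -8.00711250e-04, -3.43227081e-04]), 'ft_force': array([0.28584531, 0.21887384, 0.04418123]), 'wrist_torque': array([ 0.04231858, -0.01100096, -0.01543251]), 'grip_force': 0.0, 'finger_gap': 0.0854679442431285}
```

View pics/both.png

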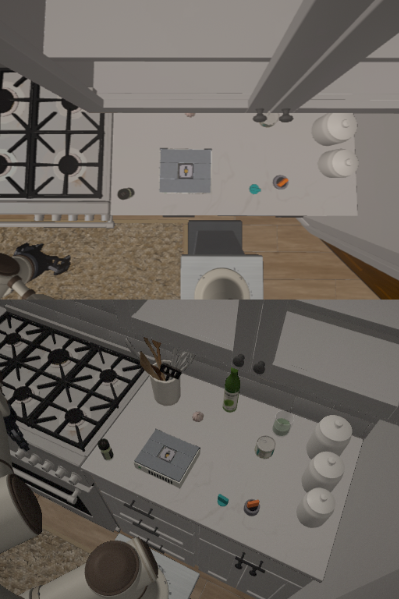

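The stacked overview shows the orange stud at about (359,233) in top and (323,265) in side. The well is at about (237,219) in top and (214,199) in side. Next I'll enlarge the crops.

```bash
python3 - <<'E'
from h import *
def c(t,u,v,w,h,s): 
    i=cv2.imread(f'pics/{t}.png')[v:v+h,u:u+w]; return cv2.resize(i,None,fx=s,fy=s,interpolation=cv2.INTER_CUBIC)
a=np.hstack([c('t0',198,185,80,60,5),c('t0',320,205,80,60,5)])
b=np.hstack([c('s0',170,165,80,60,5),c('s0',275,235,80,60,5)])
cv2.imwrite('pics/z0.png',np.vstack([a,b]))
print(px2w('t0',359,233,.05),px2w('t0',237,219,.06),px2w('s0',323,265,.05),px2w('s0',214,199,.06))
E
```

```text
[ 0.4381806  -0.22254395  0.05      ] [0.47883246 0.13947788 0.06      ] [ 0.42549718 -0.23008806  0.05      ] [0.4745201  0.13817097 0.06      ]
```

View pics/z0.png

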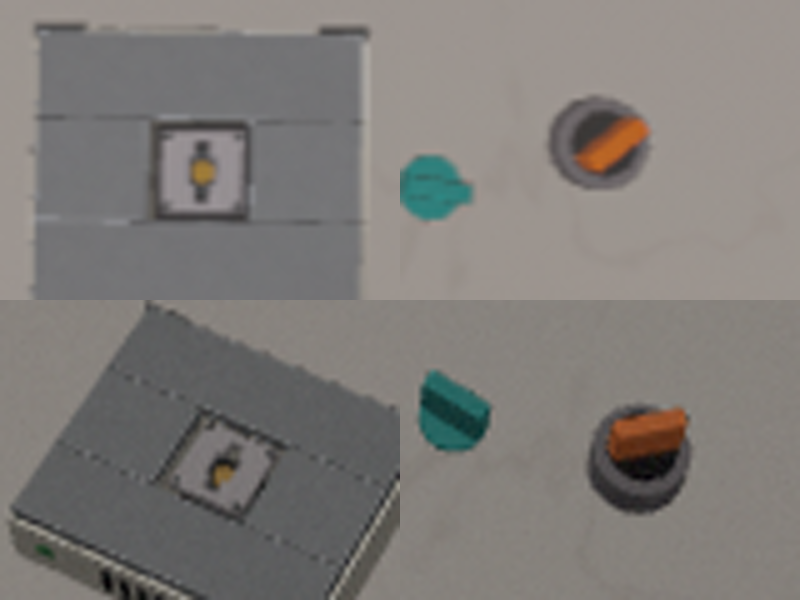

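The zoom shows the well centre at zoom (201,171), with its slot along image-vertical, which is world x. The orange wing lies diagonally in its ring. I'll fit the wing box to the orange masks and triangulate the hole.

```bash
cat >> h.py <<'E'
from scipy.optimize import minimize
def omask(tag,box):
    i=cv2.imread(f'pics/{tag}.png'); h=cv2.cvtColor(i,cv2.COLOR_BGR2HSV); u0,v0,u1,v1=box
    m=np.zeros(i.shape[:2]); 
    s=((h[...,0]>4)&(h[...,0]<20))*np.clip((h[...,1]-90.)/90,0,1)
    m[v0:v1,u0:u1]=s[v0:v1,u0:u1]; return m
def fitwing(tags,masks,x0):
    S=8
    def cost(p,full=False):
        x,y,yaw,zc=p; c,s=np.cos(yaw),np.sin(yaw); tot=0
        P=[[x+c*a-s*b,y+s*a+c*b,zc+d] for a in(-.02,.02) for b in(-.006,.006) for d in(-.021,.011)]
        for t,m in zip(tags,masks):
            q=w2px(t,P); u0,v0=(q.mean(0)-20).astype(int)
            im=np.zeros((40*S,40*S),np.uint8)
            cv2.fillConvexPoly(im,cv2.convexHull(np.round(((q-[u0,v0]+.5)*S-.5)*16).astype(np.int32)),255,shift=4)
            im=cv2.resize(im,(40,40),interpolation=cv2.INTER_AREA)/255.
            k=np.zeros(m.shape); k[v0:v0+40,u0:u0+40]=im; tot+=((k-m)**2).sum()
        return tot
    best=None
    for y0 in np.arange(4)*np.pi/4:
        r=minimize(cost,[x0[0],x0[1],y0,x0[2]],method='Nelder-Mead',options=dict(initial_simplex=np.array([x0[0],x0[1],y0,x0[2]])+np.vstack([np.zeros(4),np.diag([.01,.01,.4,.006])])))
        if best is None or r.fun<best.fun: best=r
    return best.x,best.fun
E
python3 - <<'E'
from h import *
ms=[omask('t0',(345,220,375,250)),omask('s0',(310,245,345,280))]
print([m.sum() for m in ms])
print(fitwing(['t0','s0'],ms,(.435,-.226,.056)))
for k in(0,1): print(fitwing([['t0','s0'][k]],[ms[k]],(.435,-.226,.056)))
T=lambda x,y:(198+(x+.5)/5-.5,185+(y+.5)/5-.5)
Sd=lambda x,y:(170+(x+.5)/5-.5,165+(y-300+.5)/5-.5)
print('ring',px2w('t0',320+(200.5)/5-.5,205+143.5/5-.5,.03), px2w('s0',275+(238.5)/5-.5,235+(153.5)/5-.5,.03))
for z in(.056,.060):
  print(z,'slot ends T',[px2w('t0',*T(*p),z)[:2].round(4) for p in((203,141),(203,204))],'S',[px2w('s0',*Sd(*p),z)[:2].round(4) for p in((239,446),(212,487))])
print('well T',[px2w('t0',*T(*p),.06)[:2].round(4) for p in((151,122),(250,122),(251,220),(153,220))])
print('well S',[px2w('s0',*Sd(*p),.06)[:2].round(4) for p in((202,408),(284,445),(243,520),(156,482))])
E
```

```text
[np.float64(76.66666666666666), np.float64(120.02222222222224)]
(array([ 0.43552001, -0.22926966, -0.91078015,  0.0570857 ]), np.float64(14.558112691699773))
(array([ 0.43672245, -0.23217079, -0.94023218,  0.05349329]), np.float64(4.942974924174463))
(array([ 0.46407289, -0.22684147,  2.19908768, -0.00686577]), np.float64(2.866302704088171))
ring [ 0.43730498 -0.22938247  0.03      ] [ 0.43285739 -0.22772807  0.03      ]
0.056 slot ends T [array([0.4973, 0.1363]), array([0.46 , 0.136])] S [array([0.497 , 0.1391]), array([0.4647, 0.1399])]
0.06 slot ends T [array([0.4971, 0.1361]), array([0.46  , 0.1358])] S [array([0.495 , 0.1377]), array([0.4628, 0.1385])]
well T [array([0.5083, 0.167 ]), array([0.5084, 0.1083]), array([0.4506, 0.1074]), array([0.4505, 0.1652])]
well S [array([0.5089, 0.1707]), array([0.5075, 0.1138]), array([0.4511, 0.1113]), array([0.4512, 0.17  ])]
```

```bash
python3 -m handwheel '[[0.025,-0.05,0,-0.035],[0.02,-0.05,0,-0.035],[0.015,-0.05,0,-0.035],[0.015,-0.05,0,-0.035],[0.015,-0.05,0,-0.035]]' 0 30
python3 -m handwheel '[[0.014,-0.05,0,-0.035],[0.014,-0.05,0,-0.035],[0.014,-0.05,0,-0.035],[0.014,-0.05,0,-0.035],[0.014,-0.05,0,-0.035]]'
python3 -m handwheel '[[0.012,-0.052,0,-0.035],[0.012,-0.052,0,-0.035],[0.01,-0.052,-0.02,-0.035],[0.01,-0.052,-0.03,-0.035],[0.01,-0.051,-0.03,-0.034]]'
python3 -m handwheel '[[0,0,0,0],[0,0,0,0]]'
```

```text
time_s: 0.72
position: [0.3122, 0.2787, 0.2309]
tcp_rot: [0.282, 0.959, -0.0, -0.0]
ft_force: [0.1, -0.2, -0.3]
finger_gap: 0.0855
grip_force: 0.0
time_s: 1.35
position: [0.3822, 0.0287, 0.2311]
tcp_rot: [0.365, 0.931, 0.0, 0.0]
ft_force: [1.6, 0.5, 0.8]
finger_gap: 0.0856
grip_force: 0.0
time_s: 1.98
position: [0.4362, -0.2305, 0.1503]
tcp_rot: [0.445, 0.895, 0.0, 0.0]
ft_force: [0.6, -0.4, 0.8]
finger_gap: 0.0855
grip_force: 0.0
time_s: 2.22
position: [0.436, -0.2282, 0.1512]
tcp_rot: [0.444, 0.896, 0.0, -0.0]
ft_force: [-0.4, -0.5, 0.6]
finger_gap: 0.0857
grip_force: 0.0
```

```bash
python3 -m handwheel '[[0,-0.001,-0.035,0],[0,0,-0.035,0],[0,0,-0.025,0],[0,0,-0.016,0],[0,0,0,0]]'
python3 - <<'E'
from h import *
grab('top','t1');grab('side','s1')
a=cv2.resize(cv2.imread('pics/t1.png')[195:275,310:410],None,fx=5,fy=5,interpolation=2);b=cv2.resize(cv2.imread('pics/s1.png')[220:300,275:335],None,fx=5,fy=5,interpolation=2)
cv2.imwrite('pics/z1.png',np.hstack([a,b]))
E
```

```text
time_s: 2.85
position: [0.4361, -0.2288, 0.0402]
tcp_rot: [0.444, 0.896, 0.0, -0.0]
ft_force: [0.2, -0.0, 0.6]
finger_gap: 0.0854
grip_force: 0.0
```

View pics/z1.png

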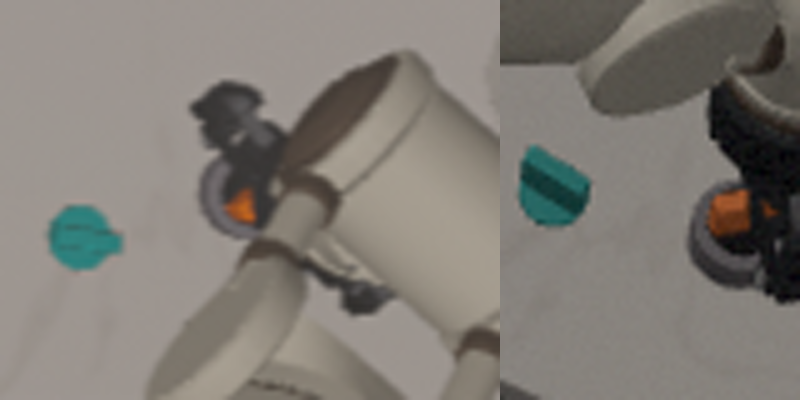

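The wing sits between the open fingers, visible at zoom (240,207) in top and (730,210) in side. Now I'll close.

```bash
python3 -m handwheel '[[0,0,0,0],[0,0,0,0],[0,0,0,0],[0,0,0,0],[0,0,0,0]]' 1 50
python3 -m handwheel '[[0,0,0,0],[0,0,0,0],[0,0,0,0]]'
```

```text
time_s: 3.58
position: [0.4364, -0.2299, 0.0405]
tcp_rot: [0.444, 0.896, -0.0, 0.0]
ft_force: [-0.4, -0.3, 1.4]
finger_gap: 0.0114
grip_force: 49.0
time_s: 3.95
position: [0.4364, -0.2299, 0.0405]
tcp_rot: [0.444, 0.896, -0.0, 0.0]
ft_force: [-0.8, 0.3, 2.9]
finger_gap: 0.011
grip_force: 49.2
```

```bash
python3 -m handwheel '[[0,0,0.01,0],[0,0,0.02,0],[0,0,0.03,0],[0,0,0.03,0],[0,0,0.03,0]]'
python3 -m handwheel '[[0.004,0.03,0,0.09],[0.004,0.036,0,0.09],[0.004,0.036,0,0.09],[0.004,0.036,0,0.09],[0.004,0.036,0,0.09]]'
python3 -m handwheel '[[0.004,0.036,0,0.09],[0.004,0.036,0,0.09],[0.004,0.036,0,0.09],[0.004,0.036,0,0.09],[0.004,0.036,0,0.09]]'
python3 -m handwheel '[[0.003,0.013,0,0.02],[0,0,0,0],[0,0,0,0]]'
python3 - <<'E'
from h import *
grab('top','t2');grab('side','s2')
for t,(u,v) in(('t2',(238,219)),('s2',(214,199))): crop(t,u-40,v-60,u+40,v+60,5)
a=cv2.imread('pics/t2_c198_159.png');b=cv2.imread('pics/s2_c174_139.png');cv2.imwrite('pics/z2.png',np.hstack([a,b]))
E
```

```text
time_s: 4.58
position: [0.4359, -0.2294, 0.1614]
tcp_rot: [0.444, 0.896, 0.0, -0.0]
ft_force: [0.2, -0.6, -0.5]
finger_gap: 0.0111
grip_force: 48.8
time_s: 5.2
position: [0.456, -0.0544, 0.1605]
tcp_rot: [0.232, 0.973, 0.0, -0.0]
ft_force: [0.6, -0.5, -1.2]
finger_gap: 0.0114
grip_force: 48.7
time_s: 5.82
position: [0.4759, 0.1256, 0.1605]
tcp_rot: [0.009, 1.0, 0.0, -0.0]
ft_force: [-0.2, -1.0, -0.5]
finger_gap: 0.0108
grip_force: 48.7
time_s: 6.2
position: [0.4791, 0.1363, 0.1602]
tcp_rot: [0.001, 1.0, -0.0, -0.0]
ft_force: [-0.1, -0.2, -0.3]
finger_gap: 0.0112
grip_force: 48.8
```

View pics/z2.png

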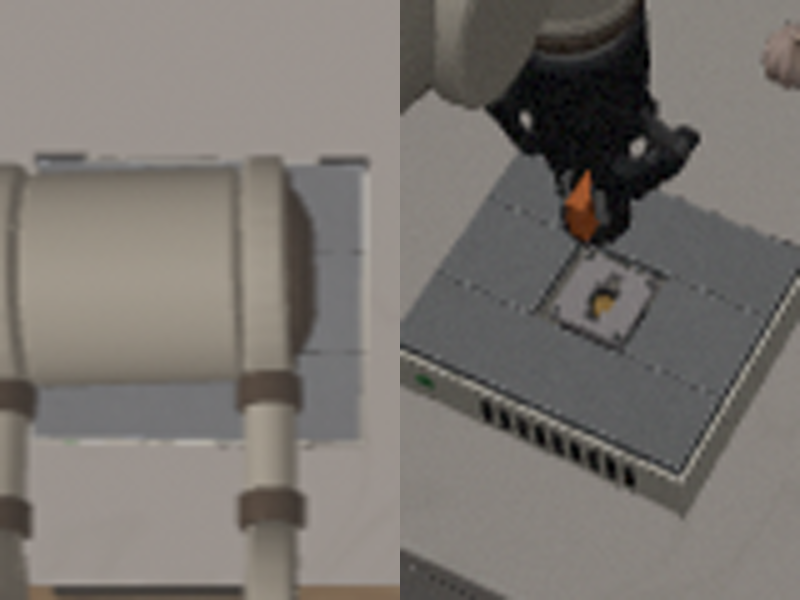

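The stud is held over the well: the side crop shows it at zoom (580,205), with the hole at (600,297). I'll descend and feel for contact.

```bash
python3 -m handwheel '[[0.001,0.001,-0.03,0],[0,0,-0.02,0],[0,0,-0.015,0],[0,0,0,0],[0,0,0,0]]'
python3 - <<'E'
from h import *
grab('side','s3')
print(robot.get_obs()['ft_force'],robot.get_obs()['position'])
crop('s3',174,149,254,229,7)
E
```

```text
time_s: 6.92
position: [0.481, 0.1382, 0.0961]
tcp_rot: [0.001, 1.0, 0.0, 0.001]
ft_force: [0.6, 0.1, -0.8]
finger_gap: 0.0114
grip_force: 48.8
[0.02519079 0.24311929 0.12980037] [0.48108861 0.13823589 0.09634043]
```

View pics/s3_c174_149.png

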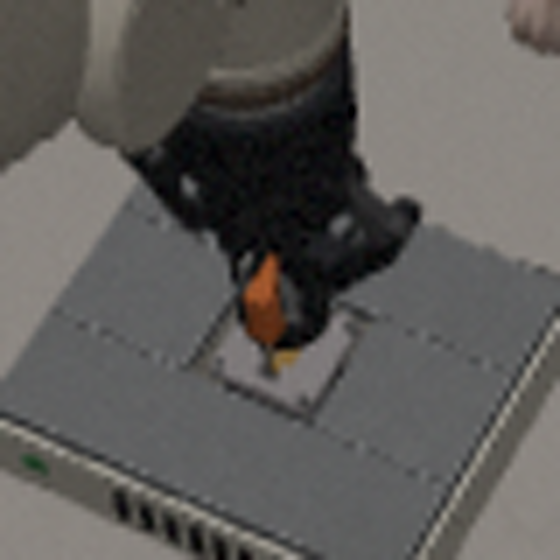

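The wing is at about zoom (265,300), with the plate just below it and the plunger at (288,355). I'll lower it in small steps.

```bash
for i in 1 2 3; do :; done
python3 -m handwheel '[[-0.0005,-0.001,-0.002,0],[0,0,-0.002,0],[0,0,0,0]]'
python3 -m handwheel '[[0,0,-0.001,0],[0,0,-0.001,0],[0,0,0,0]]'
python3 -m handwheel '[[0,0,-0.001,0],[0,0,-0.001,0],[0,0,0,0]]'
```

```text
time_s: 7.35
position: [0.4796, 0.1373, 0.0912]
tcp_rot: [0.0, 1.0, -0.0, -0.0]
ft_force: [-0.9, -0.0, -0.4]
finger_gap: 0.011
grip_force: 48.8
time_s: 7.72
position: [0.4796, 0.1373, 0.0892]
tcp_rot: [0.0, 1.0, -0.0, -0.0]
ft_force: [0.2, -0.4, -0.1]
finger_gap: 0.0109
grip_force: 48.8
time_s: 8.1
position: [0.4796, 0.1373, 0.0872]
tcp_rot: [0.0, 1.0, -0.0, -0.0]
ft_force: [0.6, -0.1, -0.4]
finger_gap: 0.0115
grip_force: 48.8
```

```bash

python3 -m handwheel '[[0,0,-0.001,0],[0,0,-0.001,0],[0,0,0,0]]'
python3 -m handwheel '[[0,0,-0.001,0],[0,0,0,0]]'
```

```text
time_s: 8.48
position: [0.4798, 0.1374, 0.0854]
tcp_rot: [0.0, 1.0, 0.0, 0.0]
ft_force: [0.1, 0.8, 0.4]
finger_gap: 0.0114
grip_force: 48.9
time_s: 8.72
position: [0.4799, 0.1376, 0.0843]
tcp_rot: [0.0, 1.0, 0.0, 0.0]
ft_force: [0.4, 1.7, -1.7]
finger_gap: 0.0112
grip_force: 48.7
```

```bash

python3 -m handwheel '[[0,0.0005,0,0],[0,0,0,0]]'
python3 -m handwheel '[[0,0,-0.001,0],[0,0,0,0]]'
python3 -m handwheel '[[0,0,-0.001,0],[0,0,0,0]]'
```

```text
time_s: 8.98
position: [0.4797, 0.1378, 0.0842]
tcp_rot: [0.0, 1.0, -0.0, -0.0]
ft_force: [0.1, 0.8, -1.6]
finger_gap: 0.0113
grip_force: 48.8
time_s: 9.22
position: [0.4796, 0.1378, 0.0832]
tcp_rot: [0.0, 1.0, 0.0, -0.0]
ft_force: [-1.0, 1.9, -0.2]
finger_gap: 0.0109
grip_force: 48.9
time_s: 9.48
position: [0.4797, 0.1379, 0.0822]
tcp_rot: [0.0, 1.0, 0.0, -0.0]
ft_force: [0.5, 1.7, -0.4]
finger_gap: 0.0111
grip_force: 48.9
```

```bash

python3 -m handwheel '[[0,0.0008,0,0],[0,0,0,0]]'
python3 -m handwheel '[[0,0,-0.001,0],[0,0,-0.001,0],[0,0,0,0]]'
python3 -m handwheel '[[0,0,-0.001,0],[0,0,0,0]]'
```

```text
time_s: 9.72
position: [0.4796, 0.1384, 0.0822]
tcp_rot: [0.0, 1.0, -0.0, -0.0]
ft_force: [-0.3, -0.7, -0.5]
finger_gap: 0.0107
grip_force: 48.8
time_s: 10.1
position: [0.4797, 0.1385, 0.0803]
tcp_rot: [0.0, 1.0, -0.0, -0.0]
ft_force: [-0.3, 0.2, 0.8]
finger_gap: 0.0112
grip_force: 49.0
time_s: 10.35
position: [0.4798, 0.1386, 0.0794]
tcp_rot: [0.0, 1.0, -0.0, 0.0]
ft_force: [-0.3, -1.5, 0.8]
finger_gap: 0.0114
grip_force: 49.1
```

```bash

python3 -m handwheel '[[0,0,-0.001,0],[0,0,-0.001,0],[0,0,0,0]]'
python3 -m handwheel '[[0,0,-0.001,0],[0,0,-0.001,0],[0,0,0,0]]'
python3 -m handwheel '[[0,0,-0.001,0],[0,0,-0.001,0],[0,0,0,0]]'
```

```text
time_s: 10.72
position: [0.4798, 0.1386, 0.0774]
tcp_rot: [0.0, 1.0, -0.0, 0.0]
ft_force: [-1.2, 0.3, 2.5]
finger_gap: 0.0105
grip_force: 49.2
time_s: 11.1
position: [0.4798, 0.1386, 0.0754]
tcp_rot: [0.0, 1.0, -0.0, 0.0]
ft_force: [-1.3, -0.4, 3.0]
finger_gap: 0.0112
grip_force: 49.4
time_s: 11.48
position: [0.4798, 0.1386, 0.0734]
tcp_rot: [0.0, 1.0, -0.0, 0.0]
ft_force: [-1.4, -0.9, 4.6]
finger_gap: 0.0115
grip_force: 49.6
```

```bash

python3 -m handwheel '[[-0.0004,0,-0.001,0],[0,0,-0.001,0],[0,0,0,0]]'
python3 -m handwheel '[[0,0,-0.001,0],[0,0,0,0]]'
python3 -m handwheel '[[0,0,-0.0005,0],[0,0,0,0]]'
```

```text
time_s: 11.85
position: [0.4798, 0.1386, 0.0716]
tcp_rot: [0.0, 1.0, 0.0, 0.001]
ft_force: [-0.4, -0.4, 5.6]
finger_gap: 0.0114
grip_force: 49.7
time_s: 12.1
position: [0.4798, 0.1386, 0.0706]
tcp_rot: [0.0, 1.0, 0.0, 0.0]
ft_force: [-0.7, -0.9, 6.3]
finger_gap: 0.0112
grip_force: 49.8
time_s: 12.35
position: [0.4798, 0.1386, 0.0702]
tcp_rot: [0.0, 1.0, 0.0, 0.0]
ft_force: [-0.3, -0.4, 7.0]
finger_gap: 0.0112
grip_force: 49.9
```

```bash

python3 -m handwheel '[[0,0,-0.0005,0],[0,0,0,0]]'
python3 -m handwheel '[[0,0,-0.0005,0],[0,0,0,0]]'
```

```text
time_s: 12.6
position: [0.4798, 0.1386, 0.0702]
tcp_rot: [0.0, 1.0, -0.0, 0.0]
ft_force: [-2.5, -1.2, 10.2]
finger_gap: 0.011
grip_force: 50.5
time_s: 12.85
position: [0.4799, 0.1386, 0.0701]
tcp_rot: [0.0, 1.0, -0.0, 0.0]
ft_force: [-4.7, -1.1, 14.0]
finger_gap: 0.0112
grip_force: 51.1
```

```bash

python3 -m handwheel '[[0,0,0.0009,0],[0,0,0,0]]'
python3 -m handwheel '[[0,0,0,-0.1],[0,0,0,-0.1],[0,0,0,0]]'
```

```text
time_s: 13.1
position: [0.4798, 0.1386, 0.0702]
tcp_rot: [0.0, 1.0, -0.0, 0.001]
ft_force: [-1.5, -0.4, 6.8]
finger_gap: 0.0109
grip_force: 49.9
time_s: 13.48
position: [0.4801, 0.1387, 0.0703]
tcp_rot: [0.101, 0.995, 0.0, 0.001]
ft_force: [-0.7, 0.3, 5.9]
finger_gap: 0.0113
grip_force: 49.9
```

```bash

python3 -m handwheel '[[0,0,0,-0.1],[0,0,0,-0.1],[0,0,0,-0.1],[0,0,0,0]]'
python3 -m handwheel '[[0,0,0,-0.1],[0,0,0,-0.1],[0,0,0,-0.1],[0,0,0,0]]'; python3 -c "
from h import *;print(robot.get_obs()['wrist_torque'])"
```

```text
time_s: 13.98
position: [0.4802, 0.1387, 0.0703]
tcp_rot: [0.248, 0.969, 0.0, 0.001]
ft_force: [0.1, 0.1, 7.1]
finger_gap: 0.0111
grip_force: 49.9
time_s: 14.48
position: [0.4803, 0.1388, 0.0704]
tcp_rot: [0.39, 0.921, 0.001, 0.001]
ft_force: [-0.6, -0.2, 6.4]
finger_gap: 0.0113
grip_force: 49.9
[-0.00290221  0.04316036 -0.0315628 ]
```

```bash

python3 -m handwheel '[[0,0,0,-0.1],[0,0,0,-0.1],[0,0,0,-0.1],[0,0,0,-0.1],[0,0,0,0]]'; python3 -c "
from h import *;print(robot.get_obs()['wrist_torque'])"
python3 -m handwheel '[[0,0,0,-0.1],[0,0,0,-0.1],[0,0,0,-0.1],[0,0,0,-0.07],[0,0,0,0]]'; python3 -c "
from h import *;print(robot.get_obs()['wrist_torque'])"
```

```text
time_s: 15.1
position: [0.4803, 0.1388, 0.0704]
tcp_rot: [0.565, 0.825, 0.001, 0.001]
ft_force: [-0.2, -0.3, 7.1]
finger_gap: 0.0112
grip_force: 49.9
[-0.03523318  0.02519222  0.02998811]
time_s: 15.72
position: [0.4803, 0.1388, 0.0704]
tcp_rot: [0.707, 0.707, 0.001, 0.001]
ft_force: [-0.4, -0.1, 6.1]
finger_gap: 0.0109
grip_force: 49.9
[-0.04435618 -0.00855318  0.04665283]
```

```bash

python3 -m handwheel '[[0,0,0.001,0],[0,0,0.001,0],[0,0,0.001,0],[0,0,0,0]]'
python3 -m handwheel '[[0,0,0.001,0],[0,0,0.001,0],[0,0,0,0]]'
python3 -m handwheel '[[0,0,0.0007,0],[0,0,0,0]]'
```

```text
time_s: 16.23
position: [0.4802, 0.1387, 0.0732]
tcp_rot: [0.707, 0.707, 0.001, 0.001]
ft_force: [0.9, 0.2, 4.9]
finger_gap: 0.0111
grip_force: 49.6
time_s: 16.6
position: [0.4796, 0.1386, 0.0748]
tcp_rot: [0.707, 0.707, 0.0, 0.0]
ft_force: [1.7, 0.2, 3.5]
finger_gap: 0.011
grip_force: 49.4
time_s: 16.85
position: [0.4792, 0.1386, 0.0753]
tcp_rot: [0.707, 0.707, -0.0, -0.0]
ft_force: [2.1, 0.5, 3.1]
finger_gap: 0.011
grip_force: 49.3
```

```bash

python3 -m handwheel '[[0,0,0.0006,0],[0,0,0,0]]'
python3 -m handwheel '[[0,0,0.0006,0],[0,0,0,0]]'; python3 -c "
from h import *;print(robot.get_obs()['wrist_torque'],robot.get_obs()['position'])"
```

```text
time_s: 17.1
position: [0.4791, 0.1386, 0.0754]
tcp_rot: [0.707, 0.707, -0.0, -0.0]
ft_force: [4.5, -0.2, -3.9]
finger_gap: 0.0108
grip_force: 48.8
time_s: 17.35
position: [0.479, 0.1386, 0.0755]
tcp_rot: [0.707, 0.707, -0.0, -0.0]
ft_force: [5.9, 0.4, -7.9]
finger_gap: 0.0112
grip_force: 48.9
[ 0.18964079 -1.27607436 -0.02962488] [0.47903161 0.13856075 0.07553276]
```

It is caught, since the stud now resists being pulled up. I'll relax and release.

```bash

python3 -m handwheel '[[0,0,-0.0011,0],[0,0,0,0]]'
python3 -m handwheel '[[0,0,0,0],[0,0,0,0],[0,0,0,0],[0,0,0,0]]' 0.5
python3 -m handwheel '[[0,0,0.01,0],[0,0,0.03,0],[0,0,0.04,0],[0,0,0.04,0],[0,0,0,0]]'
python3 -m handwheel '[[-0.03,0.05,0,0],[-0.03,0.05,0,0],[-0.03,0.05,0,0],[0,0.05,0,0],[0,0.05,0,0]]'
python3 - <<'E'
from h import *
grab('top','t4');grab('side','s4')
def c(t,u,v): return cv2.resize(cv2.imread(f'pics/{t}.png')[v-40:v+40,u-40:u+40],None,fx=5,fy=5,interpolation=2)
cv2.imwrite('pics/z4.png',np.hstack([c('t4',238,219),c('s4',214,199)]))
ms=[omask('t4',(220,205,260,235)),omask('s4',(195,175,235,215))]
print([m.sum() for m in ms],fitwing(['t4','s4'],ms,(.4795,.138,.087)))
E
```

```text
time_s: 17.6
position: [0.4791, 0.1386, 0.0754]
tcp_rot: [0.707, 0.707, -0.0, -0.0]
ft_force: [3.7, 0.8, -0.3]
finger_gap: 0.0113
grip_force: 50.1
time_s: 18.1
position: [0.4791, 0.1386, 0.0754]
tcp_rot: [0.707, 0.707, -0.0, -0.0]
ft_force: [-0.2, -0.4, -0.4]
finger_gap: 0.0427
grip_force: 0.0
time_s: 18.73
position: [0.482, 0.1388, 0.2002]
tcp_rot: [0.707, 0.707, 0.003, 0.003]
ft_force: [-0.2, 0.2, -0.5]
finger_gap: 0.0427
grip_force: 0.0
time_s: 19.35
position: [0.3883, 0.39, 0.1948]
tcp_rot: [0.707, 0.707, -0.001, -0.0]
ft_force: [0.0, 1.0, 0.4]
finger_gap: 0.0427
grip_force: 0.0
[np.float64(59.7), np.float64(116.8)] (array([0.47909316, 0.13912423, 1.54233121, 0.08828414]), np.float64(8.87233414498697))
```

View pics/z4.png

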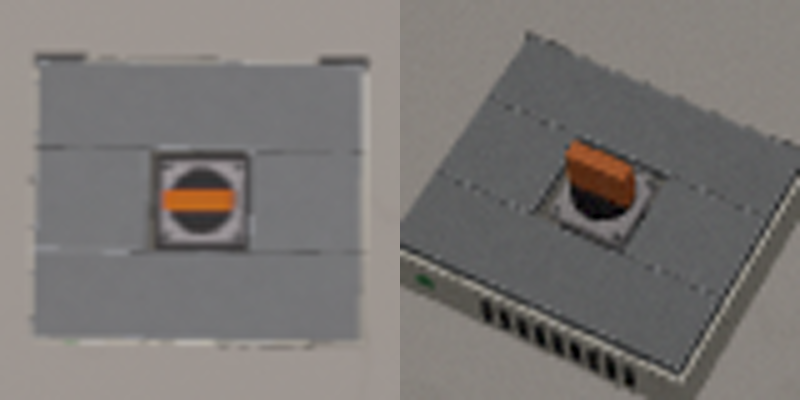

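The stud stands upright with its wing across the slot (top zoom (198,200), side zoom (600,175)), and the gripper is clear.

```bash
python3 -m handwheel '[[0,0,0,0],[0,0,0,0],[0,0,0,0]]'; python3 -c "
from bench import robot;print(robot.finish_job())"
```

```text
time_s: 19.82
position: [0.3896, 0.3877, 0.1955]
tcp_rot: [0.708, 0.707, -0.0, 0.0]
ft_force: [0.5, -0.1, -0.6]
finger_gap: 0.0428
grip_force: 0.0
the job is handed in; nothing more can be done
None
```

The orange stud is fastened in the keyed hole: it caught after the quarter turn, stands upright with its wing across the slot, and the gripper is clear; the job was handed in at about 20 s, and no verdict came back.

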